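# Clamp a jar in the jar vice with its thumb wedge

## Task

Hold the jar fast in the wooden jar vice: slide the vice's bar up by its handle until the jar is snug between the bar's jaw and the V block and does not fall away again, then push the thumb wedge along its ramp, toward the jar, until it jams the bar fast, and let go. Push with firm thumb pressure only, never forcing bar or wedge, keep the jar upright and leave the other things alone.

Things in the scene. Friction and masses are not known exactly. Their poses are not given: they have to be found in the camera images.
- vice: Jar vice: light wooden base plate 120 x 350 x 14 mm fixed on the worktop. Origin on the worktop, z up; the bar slides along +y, toward the jar; x points away from the robot within 0.25 rad. Here the plate spans x -60..60, y -185..165 mm. Behind the bar is a guide rail, x 5..28, y -150..20, top 43 mm above the worktop.
- ramp_rear (a point): Point on the vice (x -40, y -75, on the plate) at the rear of the ramp: a fixed dark wooden wall along the robot's side of the bar, y -105..8 mm, top 42 mm above the worktop, leaning in toward the bar by 1 mm per 7.1 mm of +y. Its lip reaches over the wedge's outer half so it cannot lift out. The wall (not this point) is shimmed up to 3 mm either way in x each time.
- vee: V block of dark wood fixed to the vice at its +y end: two upright faces at 45 degrees, top 64 mm above the worktop. Its origin and axes are the vice's.
- bar: Sliding bar: steel, 24 x 240 x 18 mm, top 34 mm above the worktop, wooden jaw plate at its jar end (44 mm wide, 14 thick, top 58 mm), wooden handle at the other. Slides along the vice's y only, 65 mm at most; starts up to 15 mm from fully back, meets the jar after 25 to 50 mm. Drags with 4 N, stays where left. Origin on the worktop under the middle of the jaw's front face; axes as the vice.
- bar_handle (a point): Centre of the top of the bar's upright handle, 73 mm above the worktop. The handle is 30 mm wide (vice x), 14 mm thick (vice y) and stands free from 43 to 73 mm above the worktop. A push of about 10 N in all on it seats the jar; over 30 N is forcing it.
- wedge: Loose light wooden wedge on the plate between ramp and bar: 90 mm long, 20.5 high, 28 thick at the rear, 15 at the nose, which points to the jar (+y). Slides with under 3 N, jams after 10 to 75 mm, origin at vice y -80..-30 (felt as rising resistance). Pushed with 10 to 15 N it stays jammed; over 25 N is forcing it. Origin: underside, below the tab's middle, 20 mm from the rear end.
- wedge_tab (a point): Centre of the top of the wedge's thumb tab, about 67 mm above the worktop. The tab is 12 mm (vice x) by 20 mm (vice y) and stands free from 43 to 67 mm above the worktop.
- jar: Honey jar, round, dark lid, 71 mm across, 110 mm high, about 0.46 kg, standing loose on the base plate up to 10 mm short of its seat in the V block. Origin: centre of its underside.
- shaker: Salt shaker, 44 mm across, 90 mm high, bystander. Origin: centre of its underside.
- mill: Dark wooden pepper mill, 58 mm across, 170 mm high, bystander. Origin: centre of its underside.
- timer: Round red and white kitchen timer, 70 mm across, 53 mm high, bystander. Origin: centre of its underside.
There are look-alikes about, which are no part of the job. Leave any orange look-alike of the wedge alone.

How it is judged:
By the outcome, as a careful person would: the job done as asked, in the order asked, and still so for the second after the job is handed in, with the robot touching nothing.
It also fails if it takes over 69 s, if anything falls off the work surface, if the arm or the gripper's body presses on something with over 40 N, if the wrist force passes 120 N, or if a joint passes its speed limit or range.

## Robot

A 6-joint arm with a two-finger parallel gripper is mounted at the origin on a cart in front of the work surface, level with it; the furniture and walls round the work are solid. World frame = base frame: x ahead of the robot, y to its left, z up, the work surface at z = 0. Lengths are in m, angles in rad, forces in N, time in s.
With the tool pointing down it reaches from about 0.375 to 0.825 m from the base axis. Payload 5.5 kg.
Tool frame: the origin (TCP) lies at the very end of the fingers, on their centre line; the grasp point (between the pads) lies 19 mm behind it; z points along the fingers, y is the line along which they close (so a half turn about z gives the same grasp; the last joint's range is limited). The gripper opens to 85 mm and grips with 20 to 120 N. Pads are 22 mm wide; open, the fingers measure 114 mm over their backs; the gripper's body (76 mm by 85 mm) begins 54 mm behind the grasp point. The pads swing forward as they close: fully open they stand 13 mm farther back than shut.
Start: joints at [-1.101, 0.314, -0.047, 1.21, 0, 1.571], TCP at [0.272, -0.535, 0.231] pointing down, gripper open.
Joint ranges: [-2.67, 2.67], [-0.69, 1.73], [-1.03, 1.25], [-2.08, 2.16], [-1.42, 1.45], [-3.14, 3.14]. Speed limits (rad/s): [2.39, 2.39, 3.01, 3.14, 3.14, 3.14].

## Interface

Orientations are given as [roll, pitch, yaw] about the fixed x, y, z axes, in that order (R = Rz(yaw) Ry(pitch) Rx(roll)).
In Python, from station import env gives the robot as it stands.
- The arm moves only by the tool play_rows, never from a script. Its arguments are lists of equal length, an entry for each row: "jaw": the closure, from 0 (fully open) to 1 (shut); "slide": the shift along the tool's x, y, z as a fraction of full scale, a list of three; "roll": the turn about the tool's z as a fraction of full scale. In form: {"jaw": [jaw, ...], "slide": [[dx, dy, dz], ...], "roll": [roll, ...]}. A call has 1 to 8 rows; each row is the pose to reach, as a shift and turn from the pose commanded when the call began, along the tool's axes at that moment; what a row does not reach only later rows make up. Full scale, the value 1, is 0.3 m for a shift and pi/4 rad for a turn. A row lasts 1/8 s, in which the tool goes at most 62.5 mm and 10.7 degrees, less where a joint would pass 70% of its speed; a pose out of reach is approached as far as the arm can. A call with a number of a shift or a turn outside -1 to 1 is refused whole. A call with a gripper value outside its range is refused whole. The fingers move at their own pace and stop on an object; "grip_force" is the grip in N (left out, the last holds). Time passes only in rows, so rows that repeat a pose let the fingers close. It gives the time, the measured TCP pose, the force, the opening and the grip force at its end, in the units of the state.
- env.observe(): the state, without advancing time (a new reading comes with each control period).
- env.grab_frame(name): name is "side" or "top" or "wrist"; returns a dict with "image" (480x640x3 uint8, red, green, blue), "depth" (480x640 float32, m along the optical axis (not along the pixel's ray), 0 where there is no reading), "fx", "fy", "cx", "cy" (pixels), "world_to_cam" (4x4, takes a point from world to camera coordinates). Camera axes: x right, y down, z forward; pixel columns grow to the right and rows downward; lengths in m; the calibration is good to about 2 mm. The wrist camera is an equidistant fisheye: a pixel r from the principal point sees the ray r / f radians off the axis. A picture is of the moment at which its call begins.
- env.close_job(): hands the job in; it is judged then, once.
The state is a dict: "clock": time; "joint_pos": joint angles; "qd": joint speeds; "joint_efforts": joint torques, N m; "ee_pos": TCP position; "tool_rot": TCP orientation; "contact_force": force on the tool from outside, world axes, zero at the start; "wrist_torque": the same for the moment, N m; "grip_width": opening from 0.0 (shut) to 1.0 (fully open); "finger_force": force on a finger pad.
Only numpy, scipy, OpenCV 4.12 (cv2) and the standard library are available. Lean on these libraries where they do the work, as an engineer would, in place of code of your own. Each camera call takes 0.05 s, during which the arm holds its last target. There are 200 camera calls.

## Working session

There is one attempt and no reset: what is moved stays moved. The work goes in short steps, Python scripts to look and compute and a tool call to move; the robot and the scene stay as the last step left them, time stands still between calls to the robot, and variables do not carry over. Pictures are saved under pics/ and viewed, at most 10 in all, crops included, and the job is handed in when it is done.

Besides the shell and the picture viewer there is one more tool, called in YAML: its name, and indented under it one key for each argument. play_rows: Moves the arm, as the interface text tells. Shift numbers are shares of 0.3 m and turn numbers shares of pi/4 rad, none past 1 either way. Its arguments: {"type":"object","properties":{"jaw":{"type":"array","items":{"type":"number"}},"slide":{"type":"array","items":{"type":"array","items":{"type":"number"}}},"roll":{"type":"array","items":{"type":"number"}},"grip_force":{"type":"number"}},"required":["jaw","slide","roll"]}

```bash
ls; mkdir -p pics; cat > h.py <<'E'
import numpy as np, cv2
from station import env
def grab(n):
    f=env.grab_frame(n); np.savez(f'/tmp/{n}.npz',**f); return f
def load(n): return np.load(f'/tmp/{n}.npz')
def cast(f,u,v,z):
    T=np.linalg.inv(f['world_to_cam']); d=T[:3,:3]@np.array([(u-f['cx'])/f['fx'],(v-f['cy'])/f['fy'],1.]); o=T[:3,3]
    return o+d*(z-o[2])/d[2]
def dpt(f,u,v):
    Z=float(f['depth'][int(v),int(u)]); T=np.linalg.inv(f['world_to_cam'])
    return T[:3,:3]@np.array([(u-f['cx'])/f['fx']*Z,(v-f['cy'])/f['fy']*Z,Z])+T[:3,3]
E
python3 - <<'E'
from h import *
for n in('top','side'):
    f=grab(n); cv2.imwrite(f'pics/{n}0.png',f['image'][:,:,::-1]); print(n,f['fx'],np.linalg.inv(f['world_to_cam']).round(3))
print(env.observe())
E
```

```text
pics
top 576.355451240932 [[ 0.023 -0.984  0.179  0.32 ]
 [-1.    -0.022  0.004 -0.273]
 [ 0.    -0.179 -0.984  1.445]
 [ 0.     0.     0.     1.   ]]
side 537.1079249996062 [[-0.999  0.04  -0.008  0.591]
 [ 0.038  0.834 -0.55   0.463]
 [-0.015 -0.55  -0.835  1.195]
 [ 0.     0.     0.     1.   ]]
{'clock': 0.1, 'joint_pos': array([-1.10099014e+00,  3.14157373e-01, -4.79433026e-02,  1.21019021e+00,
        1.36972791e-05,  1.57080794e+00]), 'qd': array([-0.00193255, -0.00090303,  0.00177622, -0.00122709,  0.00037823,
        0.00084906]), 'joint_efforts': array([ 1.46872368e-03, -5.40769637e+01,  3.40539908e+01,  1.12348847e-02,
        4.71506337e-05, -2.00294906e-06]), 'ee_pos': array([ 0.27140719, -0.53454855,  0.23053522]), 'tool_rot': array([-3.14009810e+00, -1.36799082e-05,  4.69794552e-01]), 'contact_force': array([0.03389445, 0.62896626, 0.39293094]), 'wrist_torque': array([ 0.01547012, -0.00610627, -0.00442125]), 'finger_force': 0.0, 'grip_width': 1.0026446841076446}
```

View pics/top0.png

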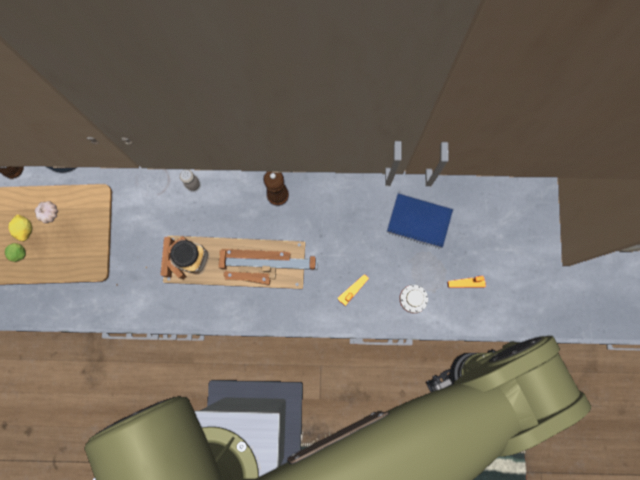

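View pics/side0.png

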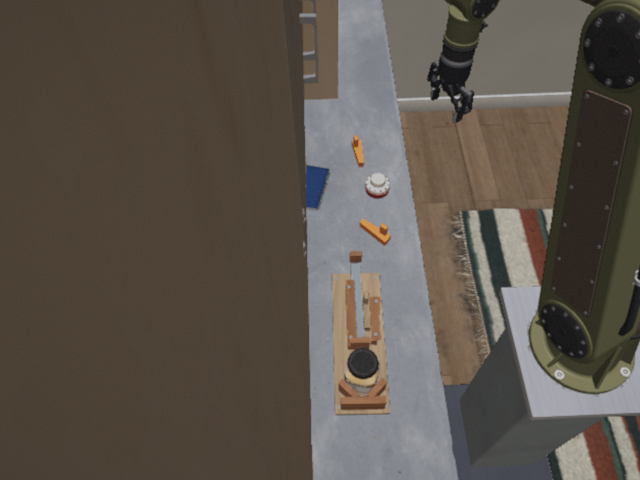

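```bash
python3 - <<'E'
from h import *
a=load('top');b=load('side')
A=cv2.resize(a['image'][225:300,155:330],None,fx=4.5,fy=4.5,interpolation=cv2.INTER_CUBIC)
B=cv2.resize(b['image'][240:420,325:400],None,fx=3.2,fy=3.2,interpolation=cv2.INTER_CUBIC)
B=np.rot90(B)
W=max(A.shape[1],B.shape[1]);c=np.zeros((A.shape[0]+B.shape[0],W,3),np.uint8)
c[:A.shape[0],:A.shape[1]]=A;c[A.shape[0]:,:B.shape[1]]=B
cv2.imwrite('pics/crop1.png',c[:,:,::-1]);print(A.shape,B.shape)
for f,pts in((a,[(313,263),(267,269),(185,254),(305,241),(303,289),(163,284),(165,236)]),(b,[(356,257),(367,297),(362,362)])):
    for p in pts: print(p,dpt(f,*p).round(3))
E
```

```text
(338, 788, 3) (240, 576, 3)
(313, 263) [ 0.507 -0.234  0.071]
(267, 269) [ 0.491 -0.123  0.063]
(185, 254) [0.514 0.062 0.123]
(305, 241) [ 0.572 -0.21   0.002]
(303, 289) [ 0.45  -0.209 -0.001]
(163, 284) [0.454 0.142 0.002]
(165, 236) [ 0.577  0.148 -0.002]
(356, 257) [ 0.508 -0.223  0.063]
(367, 297) [ 0.49  -0.11   0.068]
(362, 362) [0.518 0.068 0.125]
```

View pics/crop1.png

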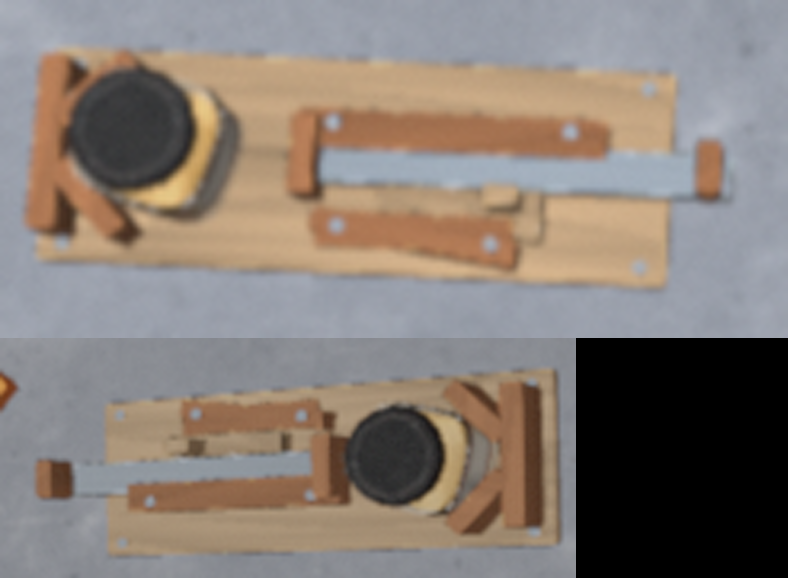

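The crop shows the light-wood wedge tab at top px (266,268.5), side px (366,296), and the handle at top (312.6,262.3), side (356,257). The possible mix-ups are the orange look-alikes at top (353,290) and (467,283), which I reject by colour; the wedge I want is the plain wood one inside the vice.

```bash
python3 - <<'E'
from h import *
a=load('top');b=load('side')
def tri(p,q):
    L=[]
    for f,(u,v) in((a,p),(b,q)):
        o=np.linalg.inv(f['world_to_cam'])[:3,3]; d=cast(f,u,v,0)-o; L.append((o,d/np.linalg.norm(d)))
    M=sum(np.eye(3)-np.outer(d,d) for o,d in L); r=sum((np.eye(3)-np.outer(d,d))@o for o,d in L)
    return np.linalg.solve(M,r).round(4)
print('handle',tri((312.6,262.3),(355.9,256.9)),'z073',cast(a,312.6,262.3,.073),cast(b,355.9,256.9,.073))
print('tab',tri((266.1,268.5),(366,296)),'z067',cast(a,266.1,268.5,.067),cast(b,366,296,.067))
# bar direction: steel mask, points on z=.034
im=a['image'].astype(int);m=np.zeros((480,640),bool);m[250:275,226:308]=1
m&=(im[:,:,2]>im[:,:,0]+5)&(im[:,:,2]>120)
v,u=np.nonzero(m);P=np.array([cast(a,x,y,.034)[:2] for x,y in zip(u,v)])
vx,vy,x0,y0=cv2.fitLine(P.astype(np.float32),cv2.DIST_HUBER,0,.001,.001).ravel();print('bar',len(P),vx/vy,x0,y0)
c=lambda x,y:cast(a,155+x/4.5,225+y/4.5,.014)
for n,p in dict(BR=(675,73),FR=(667,287),FL=(37,260),BL=(55,48)).items(): print(n,c(*p).round(4))
D=[dpt(a,x,y) for y in range(0,235,6) for x in range(150,500,10) if a['depth'][y,x]>0]
D=np.array(D);H=D[D[:,2]>.25];print('cab minx',H[:,0].min(),H[H[:,0].argmin()], 'minz',H[:,2].min())
h=D[(D[:,2]>.03)&(D[:,2]<.25)];print(h[:,:].max(0),h.min(0))
E
```

```text
handle [ 0.5093 -0.2319  0.0506] z073 [ 0.50803459 -0.23311228  0.073     ] [ 0.50916869 -0.21758878  0.073     ]
tab [ 0.4921 -0.1198  0.0543] z067 [ 0.49126717 -0.12147676  0.067     ] [ 0.49242048 -0.11307105  0.067     ]
bar 631 0.0038567535 0.51012367 -0.12984972
BR [ 0.5692 -0.2108  0.014 ]
FR [ 0.4493 -0.2099  0.014 ]
FL [0.4563 0.1387 0.014 ]
BL [0.5755 0.1375 0.014 ]
cab minx 0.5849833997662439 [ 0.5849834  -0.36644302  0.56333759] minz 0.4620080491890619
[0.7177664  0.09658876 0.16067901] [ 0.66903979 -0.15409968  0.04752471]
```

play_rows:
  jaw: [1, 1, 1, 1, 1, 1, 1]
  slide:
    - [0.15, -0.05, 0]
    - [0.3, -0.1, 0]
    - [0.45, -0.15, 0]
    - [0.6, -0.25, 0]
    - [0.75, -0.32, 0]
    - [0.95, -0.4, 0]
    - [0.95, -0.4, 0]
  roll: [-0.2, -0.4, -0.6, -0.8, -1, -1, -1]
  grip_force: 30

```text
clock: 0.98
ee_pos: [0.4735, -0.2958, 0.2309]
tool_rot: [-3.141, -0.001, 1.261]
contact_force: [-0.3, -0.3, -1.1]
grip_width: 0.001
finger_force: 0.0
```

```bash
cat >> h.py <<'E'
from scipy.spatial.transform import Rotation as R
def to(p,yaw):
    s=env.observe(); r=R.from_euler('xyz',s['tool_rot'])
    d=r.inv().apply(np.array(p)-s['ee_pos']); print(s['clock'],s['ee_pos'].round(4),s['tool_rot'].round(4),'F',s['contact_force'].round(2),'w',s['grip_width'])
    print('slide',(d/.3).round(3),'roll',round(-(yaw-s['tool_rot'][2])/(np.pi/4),3))
E
python3 -c "
from h import *
to([.509,-.275,.12],1.56)"
```

```text
0.975 [ 0.4735 -0.2958  0.2309] [-3.1413e+00 -1.0000e-03  1.2608e+00] F [-0.35 -0.29 -1.09] w 0.0009615330886607777
slide [0.102 0.092 0.37 ] roll -0.381
```

play_rows:
  jaw: [1, 1, 1, 1, 1]
  slide:
    - [0.05, 0.05, 0.1]
    - [0.1, 0.09, 0.25]
    - [0.1, 0.09, 0.37]
    - [0.1, 0.09, 0.37]
    - [0.1, 0.09, 0.37]
  roll: [-0.2, -0.38, -0.38, -0.38, -0.38]

```text
clock: 1.6
ee_pos: [0.5066, -0.2797, 0.1215]
tool_rot: [3.141, 0.001, 1.553]
contact_force: [1.2, -0.2, 0.1]
grip_width: -0.004
finger_force: 0.0
```

```bash
python3 -c "
from h import *
to([.509,-.275,.05],1.56)
f=grab('wrist'); cv2.imwrite('pics/w1.png',f['image'][:,:,::-1]); print(f['fx'],f['cx'],f['cy'])"
```

```text
1.6 [ 0.5066 -0.2797  0.1215] [3.1408e+00 6.0000e-04 1.5527e+00] F [ 1.25 -0.15  0.09] w -0.003926821710104453
slide [0.016 0.008 0.238] roll -0.009
371.64829954431775 326.19193370983976 242.07564479179672
```

View pics/w1.png

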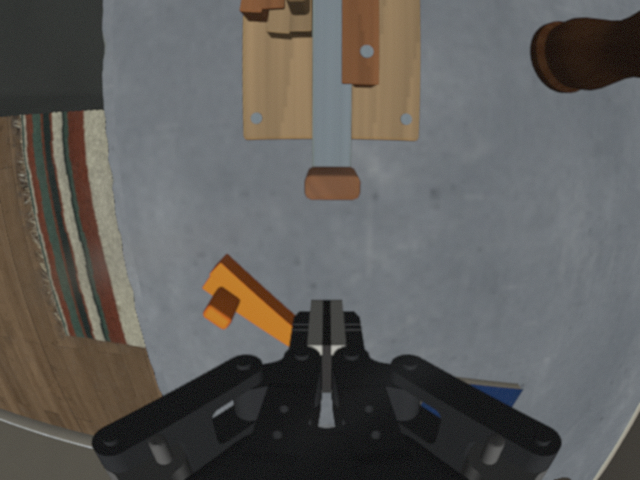

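The handle top is at (333,184), in line with the fingers at (327,315). The orange look-alike runs from its tab at (220,308) to about (290,340), so I'll check its clearance before going down.

```bash
python3 -c "
from h import *
a=load('top');im=a['image'].astype(int)
m=(im[:,:,0]>180)&(im[:,:,2]<90);m[:,:330]=0;m[:,380:]=0
v,u=np.nonzero(m);P=np.array([cast(a,x,y,.02) for x,y in zip(u,v)]);print(P.min(0),P.max(0),P[P[:,0].argmax()])
w=load('wrist')
def wc(u,v,z):
    T=np.linalg.inv(w['world_to_cam']);dx,dy=u-w['cx'],v-w['cy'];r=np.hypot(dx,dy);t=r/w['fx'];d=T[:3,:3]@np.array([dx/r*np.sin(t),dy/r*np.sin(t),np.cos(t)]);o=T[:3,3];return o+d*(z-o[2])/d[2]
for p,z in(((333,184),.073),((305,190),.073),((361,188),.073),((333,200),.073)):print(p,wc(*p,z).round(4))
print(wc(290,20,.067))
"
```

```text
[ 0.42110745 -0.33104347  0.02      ] [ 0.44101486 -0.31381904  0.02      ] [ 0.44101486 -0.32846209  0.02      ]
(333, 184) [ 0.511  -0.2288  0.073 ]
(305, 190) [ 0.4964 -0.2316  0.073 ]
(361, 188) [ 0.5255 -0.2311  0.073 ]
(333, 200) [ 0.5109 -0.2373  0.073 ]
[ 0.49047142 -0.14090878  0.067     ]
```

play_rows:
  jaw: [1, 1, 1, 1, 1]
  slide:
    - [0.03, 0.014, 0]
    - [0.03, 0.014, 0.12]
    - [0.03, 0.014, 0.22]
    - [0.03, 0.014, 0.24]
    - [0.03, 0.014, 0.24]
  roll: [0, 0, 0, 0, 0]

```text
clock: 2.28
ee_pos: [0.5113, -0.2699, 0.0492]
tool_rot: [3.141, 0.0, 1.554]
contact_force: [-0.0, 0.2, -0.3]
grip_width: -0.003
finger_force: 0.0
```

play_rows:
  jaw: [1, 1, 1, 1, 1, 1, 1, 1]
  slide:
    - [0.015, 0, 0]
    - [0.03, 0, 0]
    - [0.045, 0, 0]
    - [0.06, 0, 0]
    - [0.075, 0, 0]
    - [0.085, 0, 0]
    - [0.095, 0, 0]
    - [0.1, 0, 0]
  roll: [0, 0, 0, 0, 0, 0, 0, 0]

```text
clock: 3.28
ee_pos: [0.5113, -0.2401, 0.0484]
tool_rot: [3.141, 0.001, 1.554]
contact_force: [-0.4, -3.7, 1.4]
grip_width: 0.001
finger_force: 2.0
```

play_rows:
  jaw: [1, 1, 1, 1, 1, 1, 1, 1]
  slide:
    - [0.005, 0, 0]
    - [0.01, 0, 0]
    - [0.015, 0, 0]
    - [0.02, 0, 0]
    - [0.025, 0, 0]
    - [0.03, 0, 0]
    - [0.035, 0, 0]
    - [0.04, 0, 0]
  roll: [0, 0, 0, 0, 0, 0, 0, 0]

```text
clock: 4.28
ee_pos: [0.5116, -0.2279, 0.0484]
tool_rot: [3.141, 0.0, 1.554]
contact_force: [0.4, -3.3, 2.8]
grip_width: -0.003
finger_force: 2.0
```

```bash
python3 -c "
from h import *
a=load('top');print(cast(a,155+290/4.5,225+150/4.5,.058), cast(a,155+132/4.5,225+128/4.5,.124))
b=load('side');print(cast(b,362,362,.124))"
```

```text
[ 0.51464963 -0.00610459  0.058     ] [0.51497893 0.06317668 0.124     ]
[0.51765592 0.06799193 0.124     ]
```

play_rows:
  jaw: [1, 1, 1, 1, 1, 1, 1, 1]
  slide:
    - [0.005, 0, 0]
    - [0.01, 0, 0]
    - [0.015, 0, 0]
    - [0.02, 0, 0]
    - [0.025, 0, 0]
    - [0.03, 0, 0]
    - [0.032, 0, 0]
    - [0.032, 0, 0]
  roll: [0, 0, 0, 0, 0, 0, 0, 0]

```text
clock: 5.28
ee_pos: [0.5117, -0.2181, 0.0483]
tool_rot: [3.141, -0.0, 1.554]
contact_force: [1.0, -3.8, 2.3]
grip_width: 0.0
finger_force: 1.7
```

play_rows:
  jaw: [1, 1, 1, 1, 1, 1, 1, 1]
  slide:
    - [0.003, 0, 0]
    - [0.006, 0, 0]
    - [0.009, 0, 0]
    - [0.012, 0, 0]
    - [0.015, 0, 0]
    - [0.018, 0, 0]
    - [0.018, 0, 0]
    - [0.018, 0, 0]
  roll: [0, 0, 0, 0, 0, 0, 0, 0]

```text
clock: 6.28
ee_pos: [0.5117, -0.2174, 0.0484]
tool_rot: [-3.141, 0.009, 1.551]
contact_force: [0.4, -18.1, -2.4]
grip_width: 0.001
finger_force: 9.0
```

```bash
python3 -c "
from h import *
a=grab('top');b=grab('side')
A=cv2.resize(a['image'][225:300,155:330],None,fx=4.5,fy=4.5,interpolation=cv2.INTER_CUBIC)
B=np.rot90(cv2.resize(b['image'][240:420,325:400],None,fx=3.2,fy=3.2,interpolation=cv2.INTER_CUBIC))
c=np.zeros((578,788,3),np.uint8);c[:338]=A[:338];c[338:,:576]=B
cv2.imwrite('pics/crop2.png',c[:,:,::-1]);print(env.observe()['contact_force'])"
```

```text
[  1.41667788 -17.63430899  -2.48449685]
```

View pics/crop2.png

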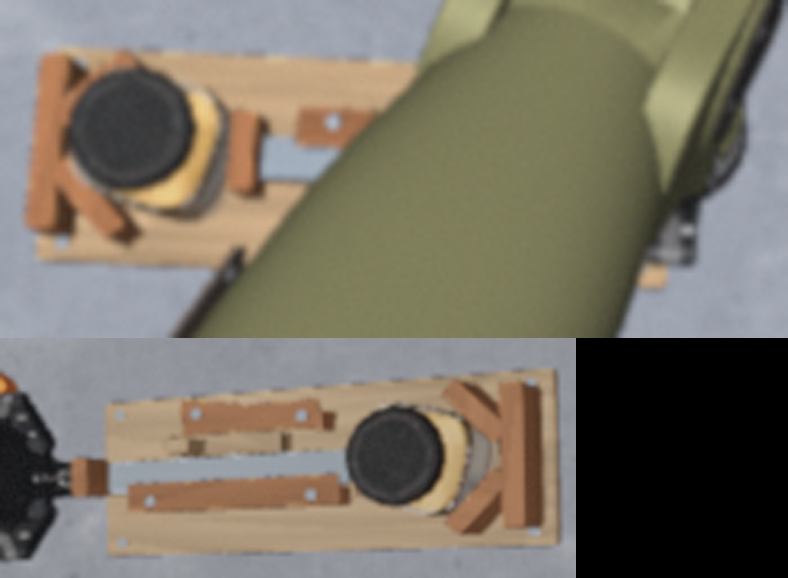

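```bash
python3 -c "
from h import *
for n,(x0,x1,y0,y1) in(('top',(165,205,235,275)),('side',(340,385,340,385))):
    f=load(n)
    for im in(cv2.imread(f'pics/{n}0.png')[:,:,::-1],f['image']):
        c=im[y0:y1,x0:x1].astype(int);m=(c.max(2)<75)
        k,l,s,ce=cv2.connectedComponentsWithStats(m.astype(np.uint8));i=1+s[1:,4].argmax()
        p=ce[i]+[x0,y0];print(n,s[i,4],p.round(2),cast(f,*p,.124).round(4))
f=load('top');print(cast(f,155+229/4.5,225+150/4.5,.058))
"
```

```text
top 547 [183.85 253.51] [0.5148 0.0643 0.124 ]
top 537 [183.7  253.54] [0.5147 0.0646 0.124 ]
side 730 [362.58 362.88] [0.5166 0.0699 0.124 ]
side 709 [362.59 363.21] [0.5166 0.0706 0.124 ]
[0.51389967 0.02682447 0.058     ]
```

play_rows:
  jaw: [1, 1, 1, 1]
  slide:
    - [0.002, 0, 0]
    - [0.004, 0, 0]
    - [0.004, 0, 0]
    - [0.004, 0, 0]
  roll: [0, 0, 0, 0]

```text
clock: 6.88
ee_pos: [0.5117, -0.2174, 0.0485]
tool_rot: [-3.141, 0.011, 1.551]
contact_force: [0.4, -21.1, -3.1]
grip_width: -0.002
finger_force: 10.8
```

play_rows:
  jaw: [1, 1, 1, 1, 1, 1, 1, 1]
  slide:
    - [-0.015, 0, 0]
    - [-0.03, 0, 0]
    - [-0.06, 0, 0]
    - [-0.1, 0, 0]
    - [-0.1, 0, -0.1]
    - [-0.1, 0, -0.2]
    - [-0.1, 0, -0.2]
    - [-0.1, 0, -0.2]
  roll: [0, 0, 0, 0, 0, 0, 0, 0]

```text
clock: 7.88
ee_pos: [0.5109, -0.2418, 0.1078]
tool_rot: [-3.141, -0.0, 1.554]
contact_force: [-0.1, -0.0, -0.3]
grip_width: 0.002
finger_force: 0.0
```

```bash
python3 -c "
from h import *
to([.4912,-.161,.12],1.56)"
```

```text
7.875 [ 0.5109 -0.2418  0.1078] [-3.1411e+00 -4.0000e-04  1.5535e+00] F [-0.12 -0.04 -0.33] w 0.0022638662691170522
slide [ 0.268 -0.07  -0.041] roll -0.008
```

play_rows:
  jaw: [1, 1, 1, 1, 1, 1]
  slide:
    - [0, 0, -0.05]
    - [0.13, -0.07, -0.05]
    - [0.26, -0.07, -0.05]
    - [0.265, -0.068, -0.05]
    - [0.265, -0.068, -0.05]
    - [0.265, -0.068, -0.05]
  roll: [0, 0, 0, 0, 0, 0]

```text
clock: 8.62
ee_pos: [0.4924, -0.1627, 0.1233]
tool_rot: [3.142, 0.0, 1.553]
contact_force: [0.3, -0.4, 0.3]
grip_width: -0.001
finger_force: 0.0
```

```bash
python3 -c "
from h import *
to([.4912,-.161,.05],1.56)
f=grab('wrist'); cv2.imwrite('pics/w2.png',f['image'][:,:,::-1])"
```

```text
8.625 [ 0.4924 -0.1627  0.1233] [3.1415e+00 3.0000e-04 1.5528e+00] F [ 0.26 -0.38  0.33] w -0.0009948217859020374
slide [ 0.006 -0.004  0.244] roll -0.009
```

View pics/w2.png

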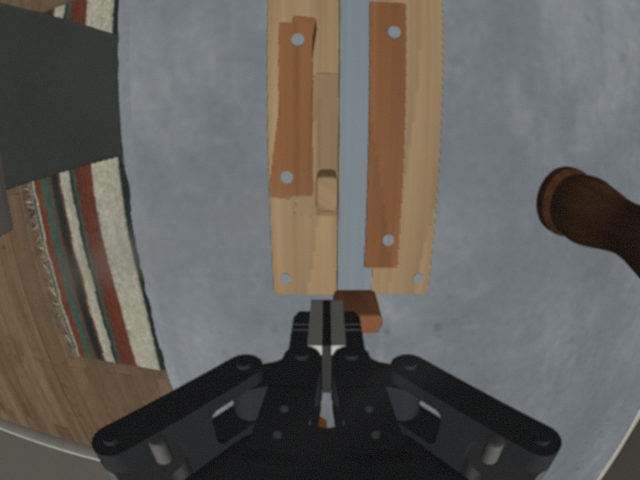

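The tab top is at (327,195), in line with the fingers at (327,310). The handle is at (358,311).

```bash
python3 -c "
from h import *
w=load('wrist')
def wc(u,v,z):
    T=np.linalg.inv(w['world_to_cam']);dx,dy=u-w['cx'],v-w['cy'];r=np.hypot(dx,dy);t=r/w['fx'];d=T[:3,:3]@np.array([dx/r*np.sin(t),dy/r*np.sin(t),np.cos(t)]);o=T[:3,3];return o+d*(z-o[2])/d[2]
for p,z in(((327,194),.067),((327,178),.067),((327,212),.067),((358,293),.073),((337,312),.073),((380,312),.073)):print(p,wc(*p,z).round(4))
"
```

```text
(327, 194) [ 0.4936 -0.1187  0.067 ]
(327, 178) [ 0.4938 -0.1098  0.067 ]
(327, 212) [ 0.4935 -0.1288  0.067 ]
(358, 293) [ 0.5106 -0.1758  0.073 ]
(337, 312) [ 0.4983 -0.1883  0.073 ]
(380, 312) [ 0.524  -0.1891  0.073 ]
```

play_rows:
  jaw: [1, 1, 1, 1, 1, 1]
  slide:
    - [0.02, 0.004, 0]
    - [0.02, 0.004, 0.08]
    - [0.02, 0.004, 0.16]
    - [0.02, 0.004, 0.24]
    - [0.02, 0.004, 0.24]
    - [0.02, 0.004, 0.24]
  roll: [0, 0, 0, 0, 0, 0]

```text
clock: 9.43
ee_pos: [0.494, -0.1561, 0.052]
tool_rot: [3.141, 0.0, 1.553]
contact_force: [-0.0, -0.4, 0.5]
grip_width: -0.003
finger_force: 0.0
```

play_rows:
  jaw: [1, 1, 1, 1, 1, 1, 1, 1]
  slide:
    - [0.01, 0, 0]
    - [0.02, 0, 0]
    - [0.03, 0, 0]
    - [0.04, 0, 0]
    - [0.05, 0, 0]
    - [0.058, 0, 0]
    - [0.065, 0, 0]
    - [0.07, 0, 0]
  roll: [0, 0, 0, 0, 0, 0, 0, 0]

```text
clock: 10.42
ee_pos: [0.4939, -0.1348, 0.0513]
tool_rot: [-3.142, 0.0, 1.554]
contact_force: [0.3, -0.2, 1.1]
grip_width: -0.006
finger_force: 0.2
```

play_rows:
  jaw: [1, 1, 1, 1, 1, 1, 1, 1]
  slide:
    - [0.004, 0, 0]
    - [0.008, 0, 0]
    - [0.012, 0, 0]
    - [0.016, 0, 0]
    - [0.02, 0, 0]
    - [0.023, 0, 0]
    - [0.023, 0, 0]
    - [0.023, 0, 0]
  roll: [0, 0, 0, 0, 0, 0, 0, 0]

```text
clock: 11.42
ee_pos: [0.4939, -0.1279, 0.0513]
tool_rot: [-3.141, -0.0, 1.554]
contact_force: [0.1, -1.4, 1.1]
grip_width: 0.0
finger_force: 0.0
```

play_rows:
  jaw: [1, 1, 1, 1, 1, 1, 1, 1]
  slide:
    - [0.003, 0, 0]
    - [0.006, 0, 0]
    - [0.009, 0, 0]
    - [0.012, 0, 0]
    - [0.015, 0, 0]
    - [0.018, 0, 0]
    - [0.02, 0, 0]
    - [0.02, 0, 0]
  roll: [0, 0, 0, 0, 0, 0, 0, 0]

```text
clock: 12.42
ee_pos: [0.4941, -0.1219, 0.0513]
tool_rot: [3.142, -0.0, 1.554]
contact_force: [0.6, 0.1, 0.1]
grip_width: 0.002
finger_force: 0.0
```

```bash
python3 -c "
from h import *
f=grab('wrist');b=grab('side')
B=cv2.resize(b['image'][240:420,325:400],None,fx=2.6,fy=2.6,interpolation=cv2.INTER_CUBIC)
c=np.zeros((480,640,3),np.uint8);c[:]=0;c[:,:440]=f['image'][:,100:540];c[:468,440:635]=B
cv2.imwrite('pics/w3.png',c[:,:,::-1]);print(env.observe()['contact_force'])"
```

```text
[ 0.50522386 -0.09310219  0.14081713]
```

View pics/w3.png

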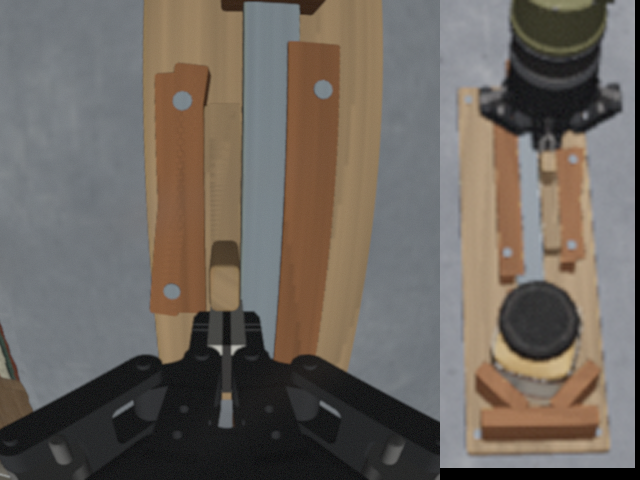

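The fingertips are on the rear of the tab (tab at (224,288)), and the wedge is sliding in freely. I'll keep pushing.

play_rows:
  jaw: [1, 1, 1, 1, 1, 1, 1, 1]
  slide:
    - [0.003, 0, 0]
    - [0.006, 0, 0]
    - [0.009, 0, 0]
    - [0.012, 0, 0]
    - [0.015, 0, 0]
    - [0.018, 0, 0]
    - [0.02, 0, 0]
    - [0.02, 0, 0]
  roll: [0, 0, 0, 0, 0, 0, 0, 0]

```text
clock: 13.52
ee_pos: [0.4942, -0.1159, 0.0513]
tool_rot: [-3.142, -0.0, 1.554]
contact_force: [-0.1, -0.0, 0.8]
grip_width: -0.002
finger_force: 0.2
```

play_rows:
  jaw: [1, 1, 1, 1, 1, 1, 1, 1]
  slide:
    - [0.003, 0, 0]
    - [0.006, 0, 0]
    - [0.009, 0, 0]
    - [0.012, 0, 0]
    - [0.015, 0, 0]
    - [0.018, 0, 0]
    - [0.02, 0, 0]
    - [0.02, 0, 0]
  roll: [0, 0, 0, 0, 0, 0, 0, 0]

```text
clock: 14.52
ee_pos: [0.4944, -0.114, 0.0518]
tool_rot: [3.142, 0.009, 1.552]
contact_force: [-1.9, -14.5, 1.5]
grip_width: -0.002
finger_force: 7.3
```

play_rows:
  jaw: [1, 1, 1, 1, 1, 1, 1, 1]
  slide:
    - [0, 0, 0]
    - [-0.008, 0, 0]
    - [-0.016, 0, 0]
    - [-0.04, 0, 0]
    - [-0.07, 0, 0]
    - [-0.07, 0, -0.1]
    - [-0.07, 0, -0.25]
    - [-0.07, 0, -0.4]
  roll: [0, 0, 0, 0, 0, 0, 0, 0]

```text
clock: 15.52
ee_pos: [0.4935, -0.1312, 0.1723]
tool_rot: [-3.141, -0.0, 1.553]
contact_force: [0.4, -1.0, -0.2]
grip_width: -0.002
finger_force: 0.0
```

play_rows:
  jaw: [1, 1, 1, 1]
  slide:
    - [-0.1, 0, -0.05]
    - [-0.2, 0, -0.05]
    - [-0.3, 0, -0.05]
    - [-0.3, 0, -0.05]
  roll: [0, 0, 0, 0]

```text
clock: 16.02
ee_pos: [0.4922, -0.2228, 0.1861]
tool_rot: [-3.142, 0.0, 1.551]
contact_force: [0.7, 0.0, 0.5]
grip_width: -0.003
finger_force: 0.0
```

```bash
python3 -c "
from h import *
f=grab('wrist');b=grab('side')
B=cv2.resize(b['image'][240:420,325:400],None,fx=2.6,fy=2.6,interpolation=cv2.INTER_CUBIC)
c=np.zeros((480,640,3),np.uint8);c[:]=0;c[:,:440]=f['image'][:,100:540];c[:468,440:635]=B
cv2.imwrite('pics/w4.png',c[:,:,::-1]);to([0.5,-.2,.2],1.56)
p=b['image'][340:385,340:385].astype(int);v,u=np.nonzero(p.max(2)<75);print(u.mean()+340,v.mean()+340)
w=f
def wc(u,v,z):
    T=np.linalg.inv(w['world_to_cam']);dx,dy=u-w['cx'],v-w['cy'];r=np.hypot(dx,dy);t=r/w['fx'];d=T[:3,:3]@np.array([dx/r*np.sin(t),dy/r*np.sin(t),np.cos(t)]);o=T[:3,3];return o+d*(z-o[2])/d[2]
np.save('/tmp/x.npy',0)"
```

```text
16.125 [ 0.492  -0.2209  0.186 ] [-3.1410e+00 -9.0000e-04  1.5528e+00] F [-0.21  0.58 -0.4 ] w -0.004002845700547502
slide [ 0.07   0.025 -0.047] roll -0.009
362.5966386554622 363.17787114845936
```

View pics/w4.png

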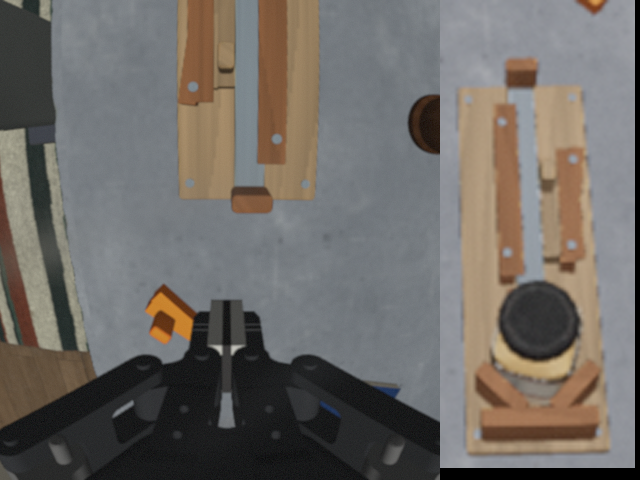

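```bash
python3 -c "
from h import *
f=load('side');c=lambda x,y:cast(f,325+(x-440)/2.6,240+y/2.6,.064)[:2]
for j in (cast(f,362.6,363.2,.124)[:2],):
  for p,q in(((487,362),(525,398)),((592,362),(552,398))):
    P,Q=c(*p),c(*q);d=(Q-P)/np.linalg.norm(Q-P);print(P,Q,abs(np.cross(d,j-P)))
"
# sharpened zoom of the jar/jaw from above
python3 -c "
from h import *
a=grab('top');b=load('side')
A=cv2.resize(a['image'][228:298,158:235],None,fx=7,fy=7,interpolation=cv2.INTER_CUBIC)
B=cv2.resize(b['image'][335:415,330:395],None,fx=4,fy=4,interpolation=cv2.INTER_CUBIC)
c=np.zeros((490,800,3),np.uint8);c[:,:539]=A;c[:320,540:800]=B
cv2.imwrite('pics/z.png',c[:,:,::-1])"
```

```text
[0.55698942 0.08249892] [0.52774666 0.11368846] 0.0375832251400431
[0.47045949 0.08620332] [0.50581193 0.11461856] 0.04106005723788165<string>:6: DeprecationWarning: Arrays of 2-dimensional vectors are deprecated. Use arrays of 3-dimensional vectors instead. (deprecated in NumPy 2.0)
```

View pics/z.png

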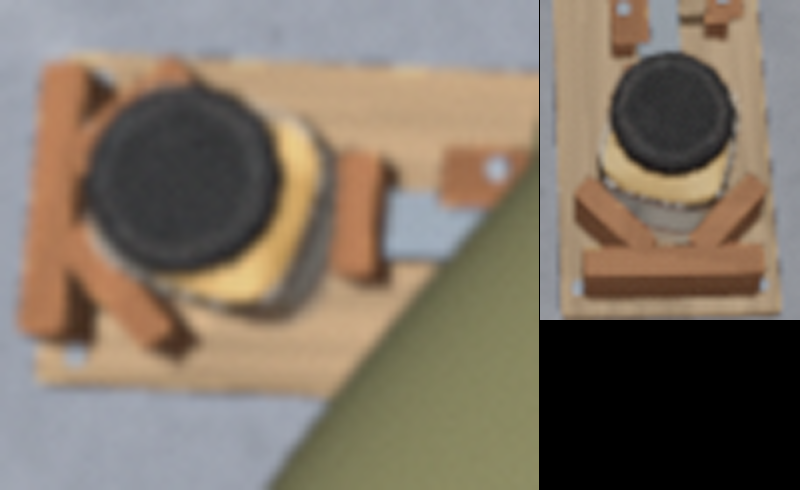

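```bash
python3 -c "
from h import *
for n,(x0,x1,y0,y1) in(('top',(155,240,225,300)),('side',(325,400,320,420))):
    f=load(n);v,u=np.mgrid[y0:y1,x0:x1];Z=f['depth'][y0:y1,x0:x1];T=np.linalg.inv(f['world_to_cam'])
    C=np.stack([(u-f['cx'])/f['fx']*Z,(v-f['cy'])/f['fy']*Z,Z],-1).reshape(-1,3);P=C@T[:3,:3].T+T[:3,3]
    P=P[Z.ravel()>0]
    L=P[(P[:,2]>.112)&(P[:,2]<.14)];print(n,'lid',len(L),L.mean(0).round(4),L.min(0).round(3),L.max(0).round(3))
    c=(L.min(0)+L.max(0))/2;print('centre',c.round(4))
    V=P[(P[:,2]>.056)&(P[:,2]<.072)&(P[:,1]>.06)]
    yaw=-.012;ey=np.array([-np.sin(yaw),np.cos(yaw)]);ex=np.array([ey[1],-ey[0]])
    d=(V[:,:2]-c[:2]);X=d@ex;Y=d@ey
    for s in(1,-1):
        q=(Y+s*X)/2**.5;k=(s*X>8)&(abs(q)<.08);qq=np.sort(q[k]);print('V side',s,k.sum(),(np.percentile(qq,[0,3,10,50,90])*1000).round(1))
    J=P[(P[:,2]>.05)&(P[:,2]<.066)&(P[:,1]<.05)&(abs(P[:,0]-.514)<.022)];print('jaw',len(J),J.min(0).round(4) if len(J) else '',J.max(0).round(4) if len(J) else '')
"
```

```text
top lid 634 [0.5147 0.0649 0.1228] [0.483 0.033 0.112] [0.547 0.097 0.13 ]
centre [0.5154 0.0649 0.1212]Traceback (most recent call last):
  File "<string>", line 13, in <module>
    q=(Y+s*X)/2**.5;k=(s*X>8)&(abs(q)<.08);qq=np.sort(q[k]);print('V side',s,k.sum(),(np.percentile(qq,[0,3,10,50,90])*1000).round(1))
                                                                                      ~~~~~~~~~~~~~^^^^^^^^^^^^^^^^^^^
    return _quantile_unchecked(
        a, q, axis, out, overwrite_input, method, keepdims, weights)
    return _ureduce(a,
                    func=_quantile_ureduce_func,
    ...<5 lines>...
                    overwrite_input=overwrite_input,
                    method=method)
    r = func(a, **kwargs)
    result = _quantile(arr,
                       quantiles=q,
    ...<2 lines>...
                       out=out,
                       weights=wgt)
    slices_having_nans = np.isnan(arr[-1, ...])
                                  ~~~^^^^^^^^^
IndexError: index -1 is out of bounds for axis 0 with size 0
```

Fixing a unit slip (8 m → 8 mm).

```bash
python3 -c "
from h import *
for n,(x0,x1,y0,y1) in(('top',(155,240,225,300)),('side',(325,400,320,420))):
    f=load(n);v,u=np.mgrid[y0:y1,x0:x1];Z=f['depth'][y0:y1,x0:x1];T=np.linalg.inv(f['world_to_cam'])
    C=np.stack([(u-f['cx'])/f['fx']*Z,(v-f['cy'])/f['fy']*Z,Z],-1).reshape(-1,3);P=C@T[:3,:3].T+T[:3,3]
    P=P[Z.ravel()>0]
    L=P[(P[:,2]>.112)&(P[:,2]<.14)];c=np.median(L,0);print(n,'lid',len(L),L.mean(0).round(4))
    V=P[(P[:,2]>.057)&(P[:,2]<.072)&(P[:,1]>.06)];print('V z',np.median(V[:,2]))
    yaw=-.012;ey=np.array([-np.sin(yaw),np.cos(yaw)]);ex=np.array([ey[1],-ey[0]])
    d=(V[:,:2]-L.mean(0)[:2]);X=d@ex;Y=d@ey
    for s in(1,-1):
        q=(Y+s*X)/2**.5;k=(s*X>.012);print('V side',s,k.sum(),(np.percentile(q[k],[0,5,10,25,50,90])*1000).round(1))
    J=P[(P[:,2]>.048)&(P[:,2]<.068)&(P[:,1]<.045)&(abs(P[:,0]-.514)<.02)];print('jaw',len(J),np.percentile(J,[3,50,97],0).round(4) if len(J) else '')
"
```

```text
top lid 634 [0.5147 0.0649 0.1228]
V z 0.06297312538575739
V side 1 139 [43.8 47.8 49.9 52.6 59.1 73.5]
V side -1 207 [22.9 41.4 43.1 46.9 52.9 71.2]
jaw 133 [[0.4953 0.014  0.0498]
 [0.513  0.0226 0.0569]
 [0.5324 0.0344 0.0662]]
side lid 778 [0.5176 0.0708 0.1234]
V z 0.06378605486617439
V side 1 316 [30.  35.7 38.4 42.6 50.  69.2]
V side -1 296 [31.5 38.8 40.5 44.6 51.1 69.6]
jaw 1 [[0.5334 0.017  0.0571]
 [0.5334 0.017  0.0571]
 [0.5334 0.017  0.0571]]
```

Side-view depth puts the jar within 2–3 mm of both V faces, and the jaw within about 1 mm of the jar. The top view puts the V faces farther off, but parts of them are hidden by the lid there. A 21 N push on the handle no longer moved the jar, so it is seated. The wedge jammed at 14.5 N and the gripper is clear, so I'm handing in.

```bash
python3 -c "
from station import env
print(env.close_job())"
```

```text
the job is handed in; nothing more can be done
None
```

The job is handed in: the jar is clamped in the V block, with a handle push peaking at about 21 N. The wedge was then jammed at about 14.5 N, and the arm is clear after roughly 16 s; hand-in gave no verdict.

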